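Start the vial viewer's lamp and hold its light shutter half open

TASK

With the light shutter still shut, press the blue start button on the grey start box all the way down and let it come back up. Then slide the viewer's sprung shutter (the one with the orange tab) open to the half-open mark (orange pointer within the green band, never near the red wide-open line), hold it steady there against its spring for at least two seconds, and finish the program while still holding it there. Leave the three vials and the amber dropper bottle where they stand.

Things in the scene. Friction and masses are not known exactly. Their poses are not given: they have to be found in the camera images.
- viewer: Fixed white bench viewer, 140 (x) x 210 (y) x 50 mm high, flat grey deck on top. Origin: centre of its underside; z up; y is the way its shutter opens. The shutter covers a lit yellow window when shut. Rails 9 mm high run along y beside the shutter, 31 mm from its middle line. Behind it, at x = 46, y = +45 and -45 mm, vials stand on the deck in black collars (vial tops 94 mm above the bench).
- half_mark (a point): Centre of the green half-open band, 12 mm wide, on the white scale strip on the viewer's robot side: in the viewer's frame x = -58.5, y = 0, z = 51 mm. Axes as the viewer's. The strip also has a black line (shut) at y = -30 and a red line (wide open) at y = +30 mm. The shutter's orange pointer moves over it.
- shutter (a joint): Travel of the dark steel shutter in m: 0 shut, 0.030 half open (pointer in the middle of the green band), 0.060 wide open; it opens to the viewer's +y. A spring pushes it shut: 2 N at shut, rising 0.14 N per mm, so 6.2 N at half and 10.4 N wide open. It shuts again as soon as it is let go.
- tab_top (a point): Top centre of the shutter's upright orange tab, 87 mm above the bench; moves with the shutter. Axes as the viewer's. Shut, it is at x = -15, y = -30 mm in the viewer's frame. Tab 12 mm thick (y), 30 mm wide (x), 28 mm tall above its black foot (38 x 22 mm, top 59 mm above the bench) on the shutter plate (60 x 68 mm, top 55.5 mm above the bench). The pointer is level with it in y.
- balance: Tall glass-sided analytical balance, fixed, about 0.3 m high, on the bench to the left of the viewer, between y = 0.2 and 0.5 m and x = 0.45 and 0.75 m. An obstacle only: keep the arm clear of it.
- start_box: Fixed grey start box, 80 x 70 x 38 mm, separate from the viewer and to its right. Origin: centre of its underside. The start button stands in the middle of its top.
- start_button_top (a point): Centre of the top face of the round blue start button, 28 mm across.
- start_button (a joint): How far the start button is pressed, in m: 0 up, 0.006 fully down (about 5 N); it springs back up when released.
- vial_1: Vial with yellow content and black cap, 22 mm across, 44 mm high, loose in the viewer's collar at its +y side. Origin: centre of its underside. Leave alone.
- vial_2: Vial with red content and black cap, 22 mm across, 44 mm high, loose in the viewer's collar at its -y side. Origin: centre of its underside. Leave alone.
- vial_3: Vial with blue content and black cap, 22 mm across, 44 mm high, loose on the bench on the robot's side, between viewer and start box. Origin: centre of its underside. Leave alone.
- dropper_amber: Amber dropper bottle with black cap, 38 mm across, 84 mm high, loose on the bench beyond the start box. Origin: centre of its underside. Leave alone.
Mind the look-alikes: they are no part of the job. Leave any purple look-alike of the start_box alone.

How it is judged:
On the way, in this order (a step that is already met when the one before it is completed fails the run):
1. the start button is pressed fully down while the shutter is shut (value of joint start_button above 0.0052 m and value of joint shutter below 0.005 m), for 0.05 s.
2. the start button has come back up, the shutter still shut (value of joint start_button below 0.0015 m and value of joint shutter below 0.005 m), for 0.1 s.
3. the robot holds the shutter steady in the half-open band for about 2 s (value of joint shutter between 0.024 and 0.036 m and contact force between any of the fingers, the arm and shutter above 2 N and velocity of joint shutter between -0.01 and 0.01 m/s), for 1.9 s.
At the end, for the whole second after the job is handed in: The robot is holding the shutter still at half travel (30 mm, give or take 6 mm, pointer in the green band) with a push of more than 2 N on it; the start button is up; the three vials and the dropper bottle stand upright within 25 mm of where they began (all of step 3 and value of joint start_button below 0.0015 m and distance of each of vial_1, vial_2, vial_3, dropper_amber from where it was at the start of the episode below 0.025 m and angle between each of vial_1, vial_2, vial_3, dropper_amber's own z axis and vertical below 0.3 rad); the arm keeps its last pose, push and grip.
It fails at once if the shutter is opened near the wide-open line (beyond 50 of its 60 mm) (value of joint shutter above 0.05 m).
It fails at once if the yellow vial is knocked over or shifted by more than 25 mm (distance of vial_1 from where it was at the start of the episode above 0.025 m or angle between vial_1's own z axis and vertical above 0.3 rad).
It fails at once if the red vial is knocked over or shifted by more than 25 mm (distance of vial_2 from where it was at the start of the episode above 0.025 m or angle between vial_2's own z axis and vertical above 0.3 rad).
It fails at once if the blue vial is knocked over or shifted by more than 25 mm (distance of vial_3 from where it was at the start of the episode above 0.025 m or angle between vial_3's own z axis and vertical above 0.3 rad).
It fails at once if the amber dropper bottle is knocked over or shifted by more than 25 mm (distance of dropper_amber from where it was at the start of the episode above 0.025 m or angle between dropper_amber's own z axis and vertical above 0.3 rad).
It also fails if it takes over 51 s, if anything falls off the work surface, if the arm or the gripper's body presses on something with over 40 N, if the wrist force passes 120 N, or if a joint passes its speed limit or range.

ROBOT

A 7-joint arm with a two-finger parallel gripper is mounted at the origin on a cart in front of the work surface, level with it; the furniture and walls round the work are solid. World frame = base frame: x ahead of the robot, y to its left, z up, the work surface at z = 0. Lengths are in m, angles in rad, forces in N, time in s.
With the tool pointing down it reaches from about 0.425 to 0.875 m from the base axis. Payload 4.7 kg.
Tool frame: the origin (TCP) lies at the very end of the fingers, on their centre line; the grasp point (between the pads) lies 19 mm behind it; x points along the fingers, z is the direction in which the jaws open and shut, and the axes are right-handed (so a half turn about x gives the same grasp; the last joint's range is limited). The gripper opens to 87 mm and grips with 3 to 60 N. Pads are 19 mm wide; open, the fingers measure 117 mm over their backs; the gripper's body (75 mm by 190 mm) begins 51 mm behind the grasp point.
Start: joints at [1.306, 0.321, -0.07, 1.45, 0.023, 1.371, -0.057], TCP at [0.179, -0.625, 0.223] pointing down, gripper open.
Joint ranges: [-2.86, 2.86], [-0.3, 2.09], [-1.38, 1.24], [0.06, 2.45], [-1.56, 4.7], [0.09, 2.05], [-2.69, 2.69]. Speed limits (rad/s): [2.57, 2.57, 3.14, 3.14, 3.14, 3.14, 3.14].

INTERFACE

Orientations are given as a rotation vector (axis times angle).
In Python, from bench import telemetry, viewer, workorder gives the robot as it stands.
- The arm moves only by the shell command python3 -m creep 'ROWS' [FORCE]. ROWS is JSON, a list of rows, each an object of numbers: "fingers": the opening, from 0 (shut) to 1 (fully open); "x", "y", "z": the shift along the tool's x, y, z in units of 40 mm (1.0 is 40 mm); "twist": the turn about the tool's x in units of 5 degrees (1.0 is 5 degrees). In form: [{"fingers": .., "x": .., "y": .., "z": .., "twist": ..}, ...]. A call has 1 to 20 rows; each row is the pose to reach, as a shift and turn from the pose commanded when the call began, along the tool's axes at that moment; what a row does not reach only later rows make up. A row lasts 1/12 s, in which the tool goes at most 41.7 mm and 7.16 degrees, less where a joint would pass 70% of its speed; a pose out of reach is approached as far as the arm can. A call with a gripper value outside its range is refused whole. The fingers move at their own pace and stop on an object; FORCE is the grip in N (left out, the last holds). Time passes only in rows, so rows that repeat a pose let the fingers close. It gives the time, the measured TCP pose, the force and the opening at its end, in the units of the state.
- telemetry.get_state(): the state, without advancing time (a new reading comes with each control period).
- viewer.get_image(name): name is "scene" or "top"; returns a dict with "pixels" (480x640x3 uint8, red, green, blue), "z_map" (480x640 float32, m along the optical axis (not along the pixel's ray), 0 where there is no reading), "K" (3x3 intrinsics, pixels), "dist_coeffs" ([k1, k2, p1, p2, k3] as OpenCV has them; the pictures are not rectified), "xyz" and "attitude" of the camera in the world. Camera axes: x right, y up, looking along -z (the intrinsics and any distortion apply to the point x, -y, -z); pixel columns grow to the right and rows downward; lengths in m; the calibration is good to about 2 mm. A picture is of the moment at which its call begins.
- workorder.close_job(): hands the job in, once; it reports no verdict.
The state is a dict: "time": time; "joint_positions": joint angles; "qd": joint speeds; "joint_torque": joint torques, N m; "position": TCP position; "tool_rot": TCP orientation; "ft_force": force on the tool from outside, world axes, zero at the start; "torque": the same for the moment, N m; "grip_width": opening from 0.0 (shut) to 1.0 (fully open).
Only numpy, scipy, OpenCV 4.12 (cv2) and the standard library are available. Lean on these libraries where they do the work, as an engineer would, in place of code of your own. Each camera call takes 0.05 s, during which the arm holds its last target.

## Working session

There is one attempt and no reset: what is moved stays moved. The work goes in short steps, Python scripts to look and compute and a shell command to move; the robot and the scene stay as the last step left them, time stands still between calls to the robot, and variables do not carry over. Pictures are saved under pics/ and viewed, and the job is handed in when it is done.

```bash
ls; mkdir -p pics
python3 - <<'E'
from bench import telemetry, viewer
import cv2,numpy as np
s=telemetry.get_state(); print(s)
for n in("scene","top"):
    d=viewer.get_image(n); cv2.imwrite(f"pics/{n}0.png",d["pixels"][:,:,::-1]); np.savez(f"{n}0.npz",**d)
    print(n,d["K"],d["dist_coeffs"],d["xyz"],d["attitude"])
E
```

```text
pics
{'time': 0.0, 'joint_positions': array([ 1.30611485,  0.32184352, -0.07009592,  1.45169451,  0.02257576,
        1.37084005, -0.05690679]), 'qd': array([ 0.00056193,  0.0002199 , -0.00063232, -0.00127313,  0.00021594,
       -0.00014651, -0.00018636]), 'joint_torque': array([-5.38191744e-04, -4.91286349e+01, -4.04133406e-01, -3.12525237e+01,
       -6.38177013e-02,  4.37792810e-02,  1.85533945e-04]), 'position': array([ 0.17867573, -0.62435554,  0.22143851]), 'tool_rot': array([ 1.002589  ,  1.32997295, -1.00068756]), 'ft_force': array([0.33963161, 0.63442884, 0.23731547]), 'torque': array([-0.0197437 ,  0.02067968,  0.09210841]), 'grip_width': 1.0014992534522986}
scene [[565.70915893   0.         322.79258999]
 [  0.         565.70915893 247.29800535]
 [  0.           0.           1.        ]] [-0.10577733  0.          0.          0.          0.        ] [-0.42186425  0.78801756  0.91766195] [ 0.48705052 -1.18281459 -2.11199338]
top [[456.95740966   0.         315.38825727]
 [  0.         456.95740966 237.96263644]
 [  0.           0.           1.        ]] [-0.10802627  0.          0.          0.          0.        ] [ 0.34836928 -0.13985623  1.598924  ] [ 0.10115991 -0.09515284 -1.57868952]
```

View pics/scene0.png

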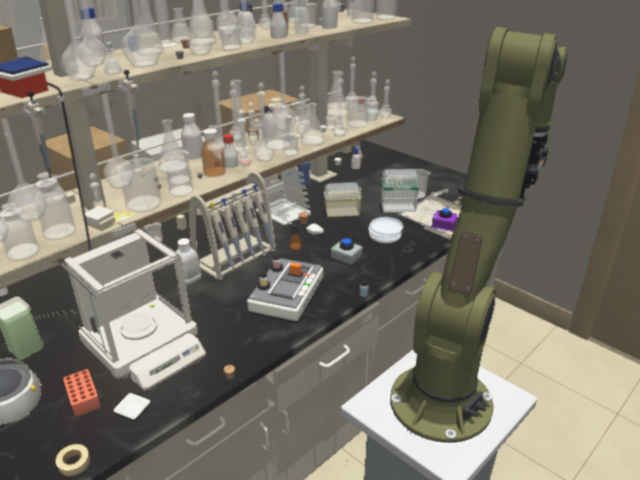

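View pics/top0.png

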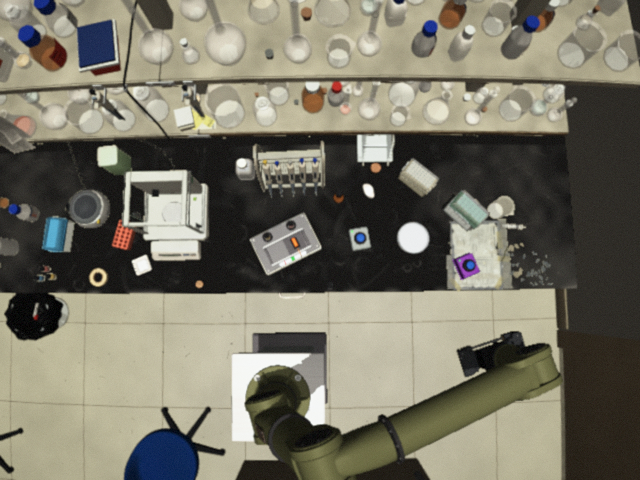

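The scene view shows the viewer around (287,288), with its orange tab at (295,268). The grey start box is at (347,249), and the purple look-alike is at (445,218). The top view shows the viewer at (286,243), the start box at (360,238) and the balance at (165,215). Next I'll measure these.

```bash
cat > h.py <<'E'
import numpy as np,cv2
from scipy.spatial.transform import Rotation as R
def ray(d,uv):
    p=cv2.undistortPoints(np.array(uv,float).reshape(-1,1,2),d["K"],d["dist_coeffs"]).reshape(-1,2)
    r=np.c_[p[:,0],-p[:,1],-np.ones(len(p))]
    return r@R.from_rotvec(d["attitude"]).as_matrix().T
def plane(d,uv,z):
    r=ray(d,uv); return d["xyz"]+r*((z-d["xyz"][2])/r[:,2])[:,None]
def cloud(d):
    h,w=d["z_map"].shape; u,v=np.meshgrid(np.arange(w),np.arange(h))
    r=ray(d,np.c_[u.ravel(),v.ravel()]); return (d["xyz"]+r*d["z_map"].ravel()[:,None]).reshape(h,w,3)
def masks(d):
    hsv=cv2.cvtColor(d["pixels"],cv2.COLOR_RGB2HSV); P=cloud(d)
    roi=(P[...,0]>.35)&(P[...,0]<.85)&(P[...,1]>-.35)&(P[...,1]<.15)&(P[...,2]<.15)
    f=lambda a,b,s,v:roi&(hsv[...,0]>=a)&(hsv[...,0]<=b)&(hsv[...,1]>s)&(hsv[...,2]>v)
    return hsv,P,roi,f
E
python3 - <<'E'
from h import *
for n in("scene","top"):
    d=dict(np.load(f"{n}0.npz")); hsv,P,roi,f=masks(d)
    for nm,m in dict(orange=f(4,14,150,90),green=f(45,80,110,60),red=f(0,3,110,60)|f(175,180,110,60),blue=f(98,125,100,60),yellow=f(20,34,110,60)).items():
        k,l,st,c=cv2.connectedComponentsWithStats(m.astype(np.uint8))
        for i in range(1,k):
            if st[i,4]>=3: print(n,nm,st[i],c[i].round(1),np.median(P[l==i],0).round(4))
    s={'scene':(220,200,420,340,4),'top':(230,190,430,310,4)}[n]
    im=d["pixels"][s[1]:s[3],s[0]:s[2],::-1]; cv2.imwrite(f"pics/{n}_z.png",cv2.resize(im,None,fx=4,fy=4,interpolation=cv2.INTER_CUBIC))
    # bright/grey surfaces by height
    m=roi&(P[...,2]>.04)&(P[...,2]<.056)
    k,l,st,c=cv2.connectedComponentsWithStats(m.astype(np.uint8))
    for i in range(1,k):
        if st[i,4]>300: print(n,'deck',st[i],cv2.minAreaRect(P[l==i][:,:2].astype(np.float32)),np.median(P[l==i],0))
E
```

```text
scene orange [291 243   9   6  49] [295.1 245.7] [ 0.678  -0.2059  0.019 ]
scene orange [291 263  10  12  89] [295.3 268.9] [ 0.5202 -0.0608  0.0753]
scene green [305 283   4   2   5] [306.2 283.8] [ 0.4741 -0.0588  0.0511]
scene blue [342 239  10   7  60] [346.4 241.9] [ 0.5362 -0.2835  0.0582]
scene deck [ 248  259   75   53 1713] ((0.5204614400863647, -0.028324350714683533), (0.13873770833015442, 0.2113395482301712), 25.654998779296875) [ 0.50203853 -0.00571662  0.04993162]
top orange [334 196   9   7  38] [338.  198.8] [ 0.6811 -0.2148  0.0366]
top orange [291 238   7   9  36] [294.3 242. ] [ 0.5269 -0.0638  0.0837]
top green [292 257   2   3   6] [292.5 258. ] [ 0.4746 -0.0565  0.0521]
top blue [356 233   9  10  75] [360.  237.4] [ 0.5423 -0.2865  0.0594]
top deck [ 250  213   71   61 1787] ((0.5281214714050293, -0.031022019684314728), (0.14005272090435028, 0.20953598618507385), 26.14561653137207) [ 0.52293287 -0.02330859  0.05051044]
```

```bash
ls -la pics
```

```text
total 1796
drwxr-xr-x 2 agent agent   4096 Dec  7 05:34 .
drwxr-xr-x 3 agent agent   4096 Dec  7 05:34 ..
-rw-r--r-- 1 agent agent 440434 Dec  7 05:34 scene0.png
-rw-r--r-- 1 agent agent 423835 Dec  7 05:34 scene_z.png
-rw-r--r-- 1 agent agent 551553 Dec  7 05:34 top0.png
-rw-r--r-- 1 agent agent 406425 Dec  7 05:34 top_z.png
```

View pics/scene_z.png

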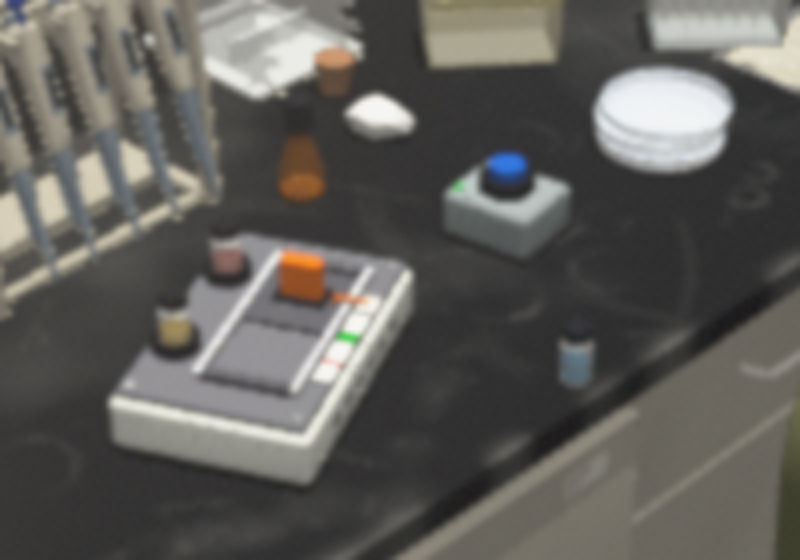

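View pics/top_z.png

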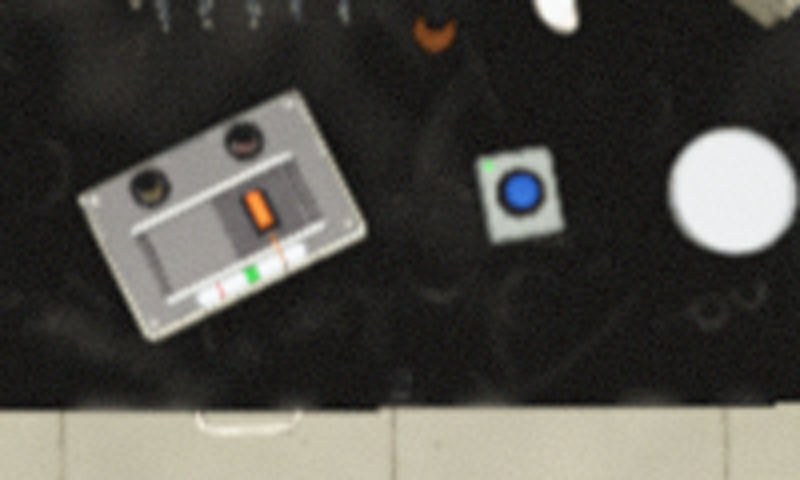

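Both views agree. The viewer's yaw is about +26°, centred near (0.524,-0.030). In the zoomed views the vials stand at its back, the blue vial is at scene crop (577,358), and the amber bottle is beyond the start box. Now I'll get finer numbers and the tool axes.

```bash
cat > t.py <<'E'
from h import *
from bench import telemetry
import sys
s=telemetry.get_state(); M=R.from_rotvec(s["tool_rot"]).as_matrix()
print("t",round(s["time"],2),"pos",s["position"].round(4),"F",s["ft_force"].round(1),"grip",round(s["grip_width"],3)); print(M.round(3).tolist())
print("jaw axis deg",np.degrees(np.arctan2(M[1,2],M[0,2])).round(2),"q",s["joint_positions"].round(2))
if len(sys.argv)>3:
    g=np.array([float(a) for a in sys.argv[1:4]]); print("shift units",(M.T@(g-s["position"])/.04).round(3))
E
python3 - <<'E'
from h import *
D=[dict(np.load(f"{n}0.npz")) for n in("scene","top")]
C=[]
for d,n in zip(D,("scene","top")):
    hsv,P,roi,f=masks(d)
    m=f(98,125,100,60); p=P[m]; print(n,"blue z pct",np.percentile(p[:,2],[5,50,90,98]).round(4))
    t=m&(P[...,2]>.056); v,u=np.nonzero(t); print(" top centre",P[t].mean(0).round(4), plane(d,[(u.mean(),v.mean())],.06).round(4))
    m=f(4,14,150,90)&(P[...,1]>-.12); v,u=np.nonzero(m)
    print(" tab on .087/.075",plane(d,[(u.mean(),v.mean())],.087).round(4),plane(d,[(u.mean(),v.mean())],.075).round(4),[np.percentile(P[m][:,i],[5,50,95]).round(4) for i in range(3)])
    # things on bench: shape points z>.02, near vial3
    b=(P[...,0]>.38)&(P[...,0]<.5)&(P[...,1]>-.3)&(P[...,1]<-.12)&(P[...,2]>.02)&(P[...,2]<.07)
    print(" vial3?",b.sum(),P[b].mean(0).round(4))
    b=(P[...,0]>.6)&(P[...,0]<.75)&(P[...,1]>-.3)&(P[...,1]<-.12)&(P[...,2]>.03)&(P[...,2]<.1)
    print(" amber?",b.sum(),P[b].mean(0).round(4))
    b=(P[...,0]>.35)&(P[...,0]<.8)&(P[...,1]>-.4)&(P[...,1]<.1)&(P[...,2]>.12)
    print(" tall",b.sum(), P[b].min(0) if b.any() else '')
E
python3 t.py .542 -.287 .12
```

```text
scene blue z pct [0.0506 0.0582 0.0617 0.0636]
 top centre [ 0.5386 -0.2837  0.0594] [[ 0.5379 -0.2829  0.06  ]]
 tab on .087/.075 [[ 0.5071 -0.05    0.087 ]] [[ 0.5205 -0.0621  0.075 ]] [array([0.5101, 0.52  , 0.531 ]), array([-0.0707, -0.0608, -0.0552]), array([0.0619, 0.0751, 0.0873])]
 vial3? 45 [ 0.4569 -0.1742  0.0337]
 amber? 280 [ 0.7027 -0.179   0.0646]
 tall 2470 [ 0.70783577 -0.1740679   0.12000366]
top blue z pct [0.0479 0.0594 0.0641 0.0667]
 top centre [ 0.5439 -0.2871  0.0615] [[ 0.5441 -0.2872  0.06  ]]
 tab on .087/.075 [[ 0.5252 -0.0645  0.087 ]] [[ 0.5266 -0.0639  0.075 ]] [array([0.5147, 0.5269, 0.5383]), array([-0.0733, -0.0638, -0.0545]), array([0.0548, 0.0837, 0.0908])]
 vial3? 23 [ 0.4058 -0.1711  0.0421]
 amber? 107 [ 0.6971 -0.193   0.0658]
 tall 1590 [ 0.71541602 -0.16563624  0.12042727]
t 0.1 pos [ 0.1787 -0.6244  0.2216] F [ 0.7 -0.   0.1] grip 1.0
[[-0.001, 0.961, 0.275], [0.002, 0.275, -0.961], [-1.0, -0.0, -0.002]]
jaw axis deg -74.02 q [ 1.31  0.32 -0.07  1.45  0.02  1.37 -0.06]
shift units [ 2.548 11.054 -5.606]
```

```bash
python3 -m creep '[{"fingers":0,"x":0,"y":0.7,"z":-0.35,"twist":-0.2},{"fingers":0,"x":0,"y":1.4,"z":-0.7,"twist":-0.4},{"fingers":0,"x":0,"y":2.1,"z":-1.05,"twist":-0.6},{"fingers":0,"x":0,"y":2.8,"z":-1.4,"twist":-0.8},{"fingers":0,"x":0,"y":3.5,"z":-1.8,"twist":-1},{"fingers":0,"x":0,"y":4.2,"z":-2.15,"twist":-1.2},{"fingers":0,"x":0,"y":4.9,"z":-2.5,"twist":-1.4},{"fingers":0,"x":0,"y":5.6,"z":-2.85,"twist":-1.6},{"fingers":0,"x":0,"y":6.3,"z":-3.2,"twist":-1.8},{"fingers":0,"x":0,"y":7,"z":-3.55,"twist":-2},{"fingers":0,"x":0,"y":7.7,"z":-3.9,"twist":-2},{"fingers":0,"x":0,"y":8.4,"z":-4.25,"twist":-2},{"fingers":0,"x":0,"y":9.1,"z":-4.6,"twist":-2},{"fingers":0,"x":0,"y":9.8,"z":-4.95,"twist":-2},{"fingers":0,"x":0,"y":10.5,"z":-5.3,"twist":-2},{"fingers":0,"x":0,"y":11.05,"z":-5.6,"twist":-2},{"fingers":0,"x":0,"y":11.05,"z":-5.6,"twist":-2},{"fingers":0,"x":0,"y":11.05,"z":-5.6,"twist":-2},{"fingers":0,"x":0,"y":11.05,"z":-5.6,"twist":-2}]' 20; python3 t.py .542 -.286 .075
```

```text
time: 1.68
position: [0.5414, -0.2886, 0.222]
tool_rot: [0.869, 1.391, -0.871]
ft_force: [-1.3, -0.1, -0.7]
grip_width: 0.007
t 1.68 pos [ 0.5414 -0.2886  0.222 ] F [-1.3 -0.1 -0.7] grip 0.007
[[-0.001, 0.899, 0.438], [-0.0, 0.438, -0.899], [-1.0, -0.002, -0.0]]
jaw axis deg -64.05 q [ 0.77  0.27 -0.39  1.54  0.1   1.36 -0.75]
shift units [ 3.675  0.048 -0.052]
```

```bash
python3 -m creep '[{"fingers":0,"x":0.6,"y":0.05,"z":-0.05},{"fingers":0,"x":1.2,"y":0.05,"z":-0.05},{"fingers":0,"x":1.8,"y":0.05,"z":-0.05},{"fingers":0,"x":2.4,"y":0.05,"z":-0.05},{"fingers":0,"x":3,"y":0.05,"z":-0.05},{"fingers":0,"x":3.4,"y":0.05,"z":-0.05},{"fingers":0,"x":3.6,"y":0.05,"z":-0.05},{"fingers":0,"x":3.6,"y":0.05,"z":-0.05},{"fingers":0,"x":3.6,"y":0.05,"z":-0.05}]'; python3 t.py .542 -.286 .06;python3 - <<'E'
from bench import viewer
import cv2,numpy as np
for n,s in(("scene",(220,180,420,330)),("top",(230,190,430,310))):
    d=viewer.get_image(n); cv2.imwrite(f"pics/{n}1.png",cv2.resize(d["pixels"][s[1]:s[3],s[0]:s[2],::-1],None,fx=4,fy=4))
E
```

```text
t 1.68 pos [ 0.5414 -0.2886  0.222 ] F [-1.3 -0.1 -0.7] grip 0.007
[[-0.001, 0.899, 0.438], [-0.0, 0.438, -0.899], [-1.0, -0.002, -0.0]]
jaw axis deg -64.05 q [ 0.77  0.27 -0.39  1.54  0.1   1.36 -0.75]
shift units [ 4.05   0.049 -0.052]$[0]: bad value
```

View pics/scene1.png

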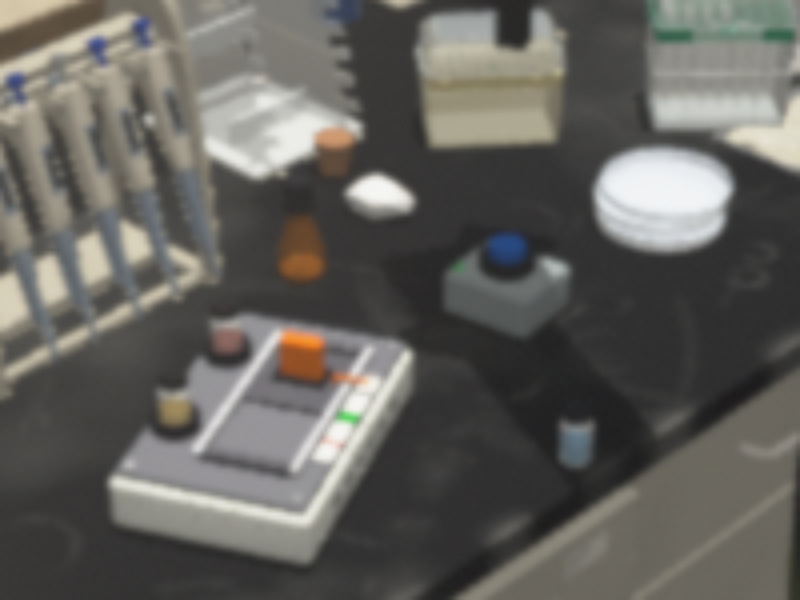

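The rows were refused because every key, `twist` included, is required. The picture shows the arm's shadow over the start box at (508,275), with everything undisturbed. I'll resend with `twist`.

```bash
python3 -m creep '[{"fingers":0,"x":0.6,"y":0.05,"z":-0.05,"twist":0},{"fingers":0,"x":1.2,"y":0.05,"z":-0.05,"twist":0},{"fingers":0,"x":1.8,"y":0.05,"z":-0.05,"twist":0},{"fingers":0,"x":2.4,"y":0.05,"z":-0.05,"twist":0},{"fingers":0,"x":3,"y":0.05,"z":-0.05,"twist":0},{"fingers":0,"x":3.4,"y":0.05,"z":-0.05,"twist":0},{"fingers":0,"x":3.6,"y":0.05,"z":-0.05,"twist":0},{"fingers":0,"x":3.6,"y":0.05,"z":-0.05,"twist":0},{"fingers":0,"x":3.6,"y":0.05,"z":-0.05,"twist":0}]'; python3 t.py .542 -.286 .06;python3 - <<'E'
from bench import viewer
import cv2,numpy as np
for n,s in(("scene",(220,180,420,330)),("top",(230,190,430,310))):
    d=viewer.get_image(n); cv2.imwrite(f"pics/{n}2.png",cv2.resize(d["pixels"][s[1]:s[3],s[0]:s[2],::-1],None,fx=4,fy=4))
E
```

```text
time: 2.53
position: [0.5428, -0.2862, 0.079]
tool_rot: [0.87, 1.389, -0.87]
ft_force: [1.7, 0.0, 0.4]
grip_width: 0.001
t 2.53 pos [ 0.5428 -0.2862  0.079 ] F [1.7 0.  0.4] grip 0.001
[[0.0, 0.9, 0.437], [-0.0, 0.437, -0.9], [-1.0, -0.0, 0.0]]
jaw axis deg -64.1 q [ 0.75  0.38 -0.38  1.7   0.15  1.09 -0.79]
shift units [ 0.474 -0.016 -0.013]
```

View pics/scene2.png

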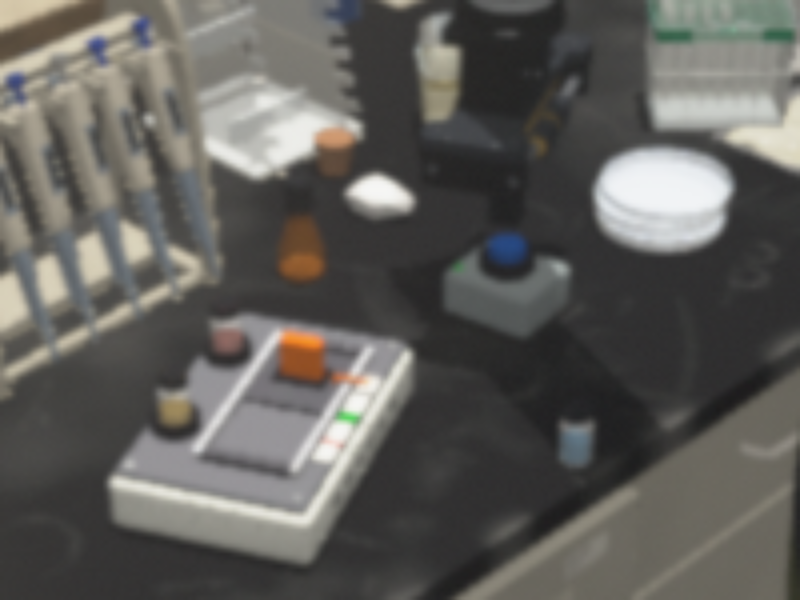

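The closed fingertips at (508,210) are right above the blue button at (508,248). I'll press gradually.

```bash
python3 -m creep '[{"fingers":0,"x":0.2,"y":0,"z":0,"twist":0},{"fingers":0,"x":0.35,"y":0,"z":0,"twist":0},{"fingers":0,"x":0.45,"y":0,"z":0,"twist":0},{"fingers":0,"x":0.5,"y":0,"z":0,"twist":0},{"fingers":0,"x":0.5,"y":0,"z":0,"twist":0},{"fingers":0,"x":0.5,"y":0,"z":0,"twist":0}]'
python3 -m creep '[{"fingers":0,"x":0.05,"y":0,"z":0,"twist":0},{"fingers":0,"x":0.1,"y":0,"z":0,"twist":0},{"fingers":0,"x":0.1,"y":0,"z":0,"twist":0},{"fingers":0,"x":0.1,"y":0,"z":0,"twist":0}]'
```

```text
time: 3.13
position: [0.5429, -0.2852, 0.0587]
tool_rot: [0.869, 1.391, -0.869]
ft_force: [-0.3, 0.1, 3.1]
grip_width: 0.004
time: 3.47
position: [0.543, -0.2853, 0.0548]
tool_rot: [0.869, 1.39, -0.869]
ft_force: [-1.9, 0.7, 4.7]
grip_width: 0.002
```

```bash
python3 -m creep '[{"fingers":0,"x":0.05,"y":0,"z":0,"twist":0},{"fingers":0,"x":0.1,"y":0,"z":0,"twist":0},{"fingers":0,"x":0.1,"y":0,"z":0,"twist":0},{"fingers":0,"x":0.1,"y":0,"z":0,"twist":0}]'
```

```text
time: 3.8
position: [0.5432, -0.2854, 0.0541]
tool_rot: [0.868, 1.39, -0.87]
ft_force: [-8.5, 2.8, 22.6]
grip_width: 0.002
```

The force jumped to 22.6 N at z=0.054, so the button is on its hard stop. Lifting off.

```bash
python3 -m creep '[{"fingers":0,"x":-0.3,"y":0,"z":0,"twist":0},{"fingers":0,"x":-0.7,"y":0,"z":0,"twist":0},{"fingers":0,"x":-1.3,"y":0,"z":0,"twist":0},{"fingers":0,"x":-2,"y":0,"z":0,"twist":0},{"fingers":0,"x":-2.7,"y":0,"z":0,"twist":0},{"fingers":0,"x":-3.2,"y":0,"z":0,"twist":0},{"fingers":0,"x":-3.2,"y":0,"z":0,"twist":0},{"fingers":0,"x":-3.2,"y":0,"z":0,"twist":0}]'; python3 t.py .5245 -.064 .18
python3 - <<'E'
from h import *
from bench import viewer
for n,s in(("scene",(220,180,420,330)),):
    d=viewer.get_image(n); cv2.imwrite(f"pics/{n}3.png",cv2.resize(d["pixels"][s[1]:s[3],s[0]:s[2],::-1],None,fx=4,fy=4))
    hsv,P,roi,f=masks(d); m=f(98,125,100,60);v,u=np.nonzero(m);print(len(u),u.mean(),v.mean(),v.min(),np.median(P[m],0))
E
```

```text
time: 4.47
position: [0.5439, -0.2855, 0.1795]
tool_rot: [0.869, 1.387, -0.869]
ft_force: [-0.5, 0.0, -0.7]
grip_width: 0.004
t 4.47 pos [ 0.5439 -0.2855  0.1795] F [-0.5  0.  -0.7] grip 0.004
[[0.002, 0.899, 0.438], [-0.001, 0.438, -0.899], [-1.0, 0.002, 0.002]]
jaw axis deg -64.02 q [ 0.76  0.29 -0.39  1.59  0.11  1.28 -0.76]
shift units [-0.02   1.989 -5.192]
61 346.2950819672131 241.95081967213116 239 [ 0.53677191 -0.28284799  0.05820163]
```

View pics/scene3.png

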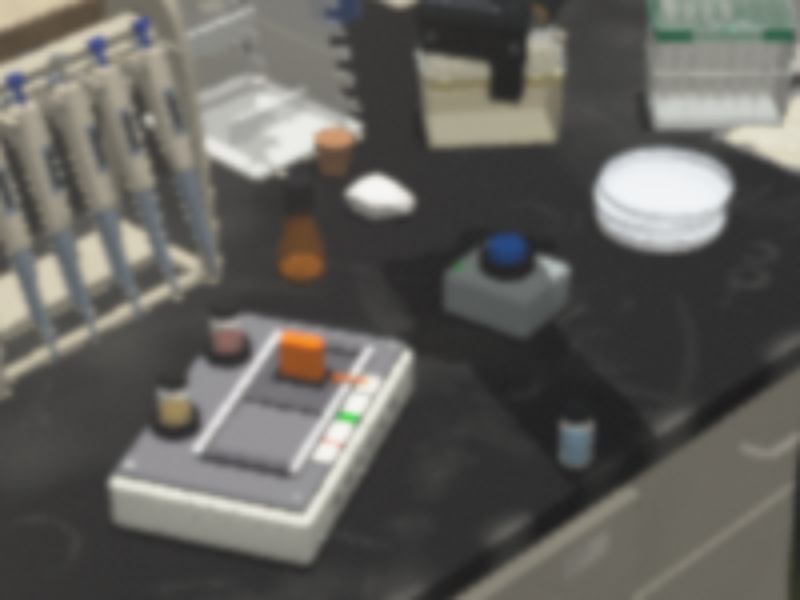

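The button is back up: its blob is at (346.3,242.0) with 61 px, against (346.4,241.9) and 60 px before. The shutter is still shut. Next I'll move over the tab and open the jaws partway.

```bash
python3 -m creep '[{"fingers":0.6,"x":0,"y":0.2,"z":-0.5,"twist":0},{"fingers":0.6,"x":0,"y":0.4,"z":-1.1,"twist":0},{"fingers":0.6,"x":0,"y":0.7,"z":-1.8,"twist":0},{"fingers":0.6,"x":0,"y":1,"z":-2.5,"twist":0},{"fingers":0.6,"x":0,"y":1.2,"z":-3.2,"twist":0},{"fingers":0.6,"x":0,"y":1.5,"z":-3.9,"twist":0},{"fingers":0.6,"x":0,"y":1.7,"z":-4.5,"twist":0},{"fingers":0.6,"x":0,"y":1.9,"z":-5,"twist":0},{"fingers":0.6,"x":0,"y":2,"z":-5.2,"twist":0},{"fingers":0.6,"x":0,"y":2,"z":-5.2,"twist":0},{"fingers":0.6,"x":0,"y":2,"z":-5.2,"twist":0},{"fingers":0.6,"x":0,"y":2,"z":-5.2,"twist":0}]'; python3 t.py .5245 -.064 .065
```

```text
time: 5.52
position: [0.5237, -0.0653, 0.1779]
tool_rot: [0.87, 1.39, -0.872]
ft_force: [-0.1, 0.3, 1.0]
grip_width: 0.596
t 5.52 pos [ 0.5237 -0.0653  0.1779] F [-0.1  0.3  1. ] grip 0.596
[[-0.001, 0.9, 0.436], [-0.001, 0.436, -0.9], [-1.0, -0.001, 0.0]]
jaw axis deg -64.16 q [ 0.57  0.12 -0.53  1.8   0.07  1.24 -1.1 ]
shift units [ 2.821  0.036 -0.021]
```

```bash
python3 -m creep '[{"fingers":0.6,"x":0.4,"y":0,"z":0,"twist":0},{"fingers":0.6,"x":0.9,"y":0,"z":0,"twist":0},{"fingers":0.6,"x":1.3,"y":0,"z":0,"twist":0},{"fingers":0.6,"x":1.5,"y":0,"z":0,"twist":0},{"fingers":0.6,"x":1.5,"y":0,"z":0,"twist":0},{"fingers":0.6,"x":1.5,"y":0,"z":0,"twist":0}]'; python3 t.py .5245 -.064 .065
python3 - <<'E'
from bench import viewer
import cv2,numpy as np
for n,s in(("scene",(220,180,420,330)),("top",(230,190,430,310))):
    d=viewer.get_image(n); cv2.imwrite(f"pics/{n}4.png",cv2.resize(d["pixels"][s[1]:s[3],s[0]:s[2],::-1],None,fx=4,fy=4))
E
```

```text
time: 6.02
position: [0.5239, -0.0642, 0.1185]
tool_rot: [0.87, 1.39, -0.871]
ft_force: [-0.5, -0.3, 0.3]
grip_width: 0.602
t 6.02 pos [ 0.5239 -0.0642  0.1185] F [-0.5 -0.3  0.3] grip 0.602
[[-0.001, 0.9, 0.437], [0.0, 0.437, -0.9], [-1.0, -0.0, -0.0]]
jaw axis deg -64.11 q [ 0.56  0.18 -0.53  1.87  0.1   1.12 -1.13]
shift units [1.336 0.016 0.002]
```

View pics/scene4.png

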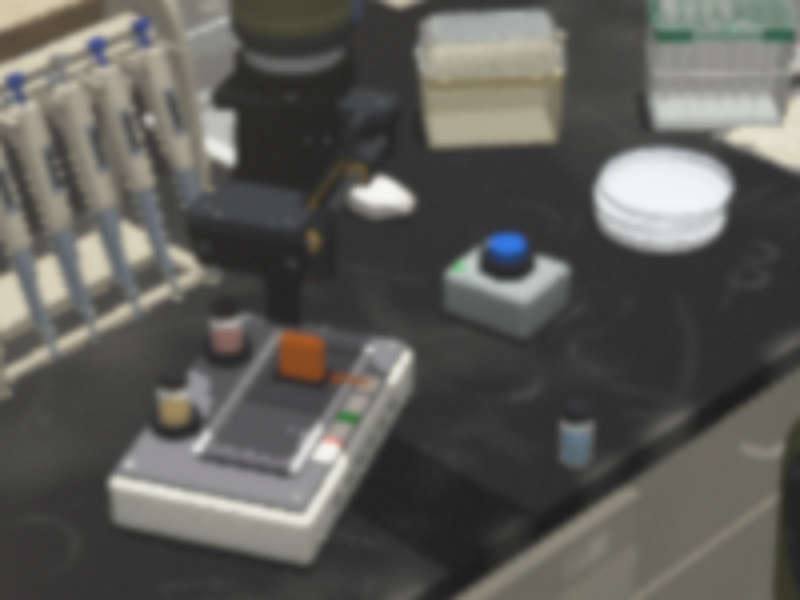

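The fingers hang above the tab, which is at (302,357), clear of the vials at (227,330) and (175,408). Descending and gripping.

```bash
python3 -m creep '[{"fingers":0.6,"x":0.4,"y":0,"z":0,"twist":0},{"fingers":0.6,"x":0.8,"y":0,"z":0,"twist":0},{"fingers":0.6,"x":1.1,"y":0,"z":0,"twist":0},{"fingers":0.6,"x":1.3,"y":0,"z":0,"twist":0},{"fingers":0.6,"x":1.3,"y":0,"z":0,"twist":0},{"fingers":0.6,"x":1.3,"y":0,"z":0,"twist":0}]'; python3 t.py .5245 -.064 .065
```

```text
time: 6.62
position: [0.524, -0.0632, 0.0667]
tool_rot: [0.869, 1.39, -0.869]
ft_force: [-0.4, 1.1, 1.5]
grip_width: 0.6
t 6.62 pos [ 0.524  -0.0632  0.0667] F [-0.4  1.1  1.5] grip 0.6
[[-0.0, 0.899, 0.438], [0.0, 0.438, -0.899], [-1.0, -0.0, -0.0]]
jaw axis deg -64.02 q [ 0.54  0.24 -0.53  1.92  0.14  1.02 -1.16]
shift units [0.042 0.002 0.023]
```

```bash
python3 -m creep '[{"fingers":0,"x":0,"y":0,"z":0,"twist":0},{"fingers":0,"x":0,"y":0,"z":0,"twist":0},{"fingers":0,"x":0,"y":0,"z":0,"twist":0},{"fingers":0,"x":0,"y":0,"z":0,"twist":0},{"fingers":0,"x":0,"y":0,"z":0,"twist":0},{"fingers":0,"x":0,"y":0,"z":0,"twist":0},{"fingers":0,"x":0,"y":0,"z":0,"twist":0},{"fingers":0,"x":0,"y":0,"z":0,"twist":0},{"fingers":0,"x":0,"y":0,"z":0,"twist":0},{"fingers":0,"x":0,"y":0,"z":0,"twist":0}]' 25; python3 t.py .5245 -.064 .065
python3 - <<'E'
from bench import viewer
import cv2,numpy as np
for n,s in(("scene",(220,180,420,330)),("top",(230,190,430,310))):
    d=viewer.get_image(n); cv2.imwrite(f"pics/{n}5.png",cv2.resize(d["pixels"][s[1]:s[3],s[0]:s[2],::-1],None,fx=4,fy=4))
E
```

```text
time: 7.45
position: [0.5242, -0.0639, 0.0667]
tool_rot: [0.869, 1.389, -0.869]
ft_force: [0.5, -2.8, -1.1]
grip_width: 0.134
t 7.45 pos [ 0.5242 -0.0639  0.0667] F [ 0.5 -2.8 -1.1] grip 0.134
[[0.001, 0.899, 0.438], [-0.001, 0.438, -0.899], [-1.0, 0.0, 0.001]]
jaw axis deg -64.04 q [ 0.54  0.24 -0.52  1.92  0.14  1.02 -1.16]
shift units [0.042 0.005 0.006]
```

View pics/scene5.png

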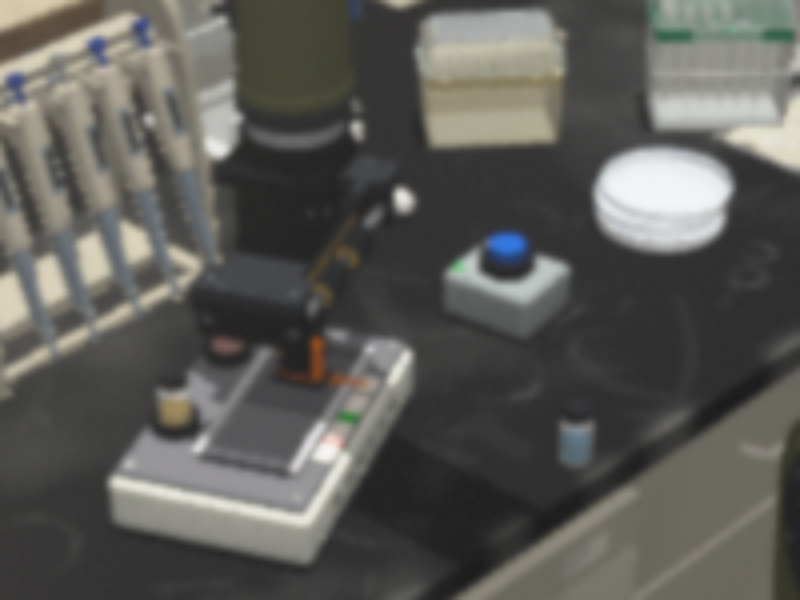

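View pics/top5.png

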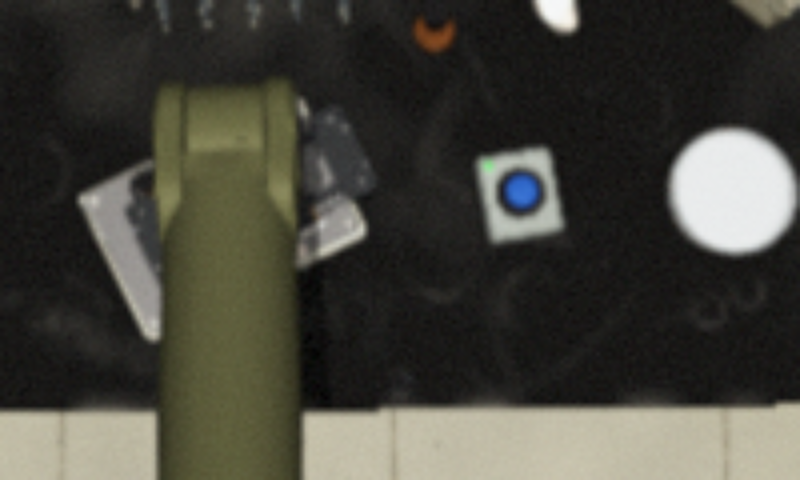

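The tab is gripped (opening 0.134, about 11.7 mm) and the pointer is still at the shut line at scene (350,381). Now I'll slide it 30 mm along -z of the tool, slowly.

```bash
python3 -m creep '[{"fingers":0,"x":0,"y":0,"z":-0.05,"twist":0},{"fingers":0,"x":0,"y":0,"z":-0.1,"twist":0},{"fingers":0,"x":0,"y":0,"z":-0.15,"twist":0},{"fingers":0,"x":0,"y":0,"z":-0.2,"twist":0},{"fingers":0,"x":0,"y":0,"z":-0.25,"twist":0},{"fingers":0,"x":0,"y":0,"z":-0.3,"twist":0},{"fingers":0,"x":0,"y":0,"z":-0.35,"twist":0},{"fingers":0,"x":0,"y":0,"z":-0.4,"twist":0},{"fingers":0,"x":0,"y":0,"z":-0.45,"twist":0},{"fingers":0,"x":0,"y":0,"z":-0.5,"twist":0},{"fingers":0,"x":0,"y":0,"z":-0.55,"twist":0},{"fingers":0,"x":0,"y":0,"z":-0.6,"twist":0},{"fingers":0,"x":0,"y":0,"z":-0.65,"twist":0},{"fingers":0,"x":0,"y":0,"z":-0.7,"twist":0},{"fingers":0,"x":0,"y":0,"z":-0.73,"twist":0},{"fingers":0,"x":0,"y":0,"z":-0.75,"twist":0},{"fingers":0,"x":0,"y":0,"z":-0.75,"twist":0},{"fingers":0,"x":0,"y":0,"z":-0.75,"twist":0}]'; python3 t.py .5110 -.0369 .0667
python3 - <<'E'
from h import *
from bench import viewer
d=viewer.get_image("scene"); s=(250,240,350,315); cv2.imwrite("pics/scene6.png",cv2.resize(d["pixels"][s[1]:s[3],s[0]:s[2],::-1],None,fx=8,fy=8,interpolation=cv2.INTER_CUBIC))
np.savez("scene6.npz",**d)
E
```

```text
time: 9.05
position: [0.5111, -0.037, 0.0666]
tool_rot: [0.869, 1.389, -0.87]
ft_force: [3.3, -5.5, -1.1]
grip_width: 0.136
t 9.05 pos [ 0.5111 -0.037   0.0666] F [ 3.3 -5.5 -1.1] grip 0.136
[[0.001, 0.899, 0.438], [-0.001, 0.438, -0.899], [-1.0, 0.0, 0.001]]
jaw axis deg -64.05 q [ 0.52  0.21 -0.55  1.95  0.13  1.01 -1.2 ]
shift units [-0.001 -0.    -0.004]
```

View pics/scene6.png

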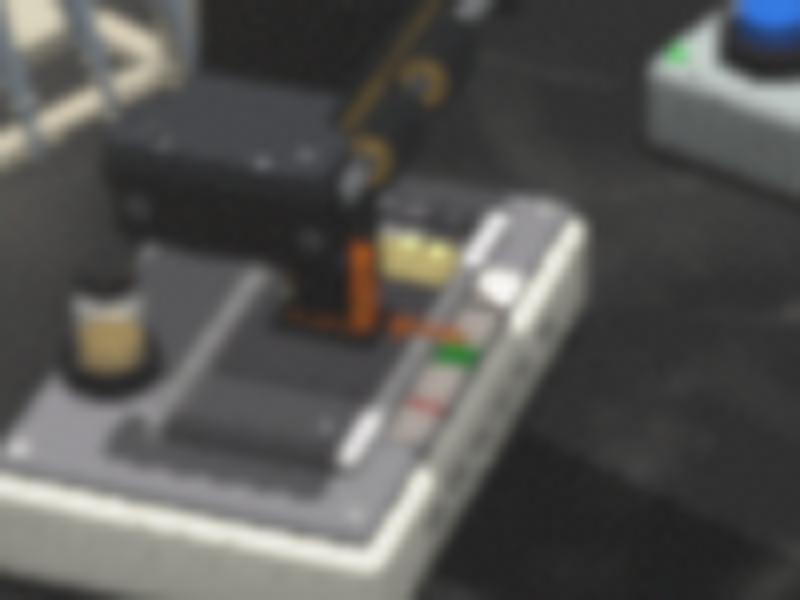

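The window is lit (yellow at (415,255)). The pointer's tip at (460,333) shows the same upward offset from the green centre (about y 349) as it had from the black line when shut, because it sits higher than the strip. That puts it at mid-band. The TCP moved 29.9 mm, and 6.4 N of push matches the 6.2 N spring. Now I hold.

```bash
H='hold'; python3 -m creep '[{"fingers":0,"x":0,"y":0,"z":0,"twist":0},{"fingers":0,"x":0,"y":0,"z":0,"twist":0},{"fingers":0,"x":0,"y":0,"z":0,"twist":0},{"fingers":0,"x":0,"y":0,"z":0,"twist":0},{"fingers":0,"x":0,"y":0,"z":0,"twist":0},{"fingers":0,"x":0,"y":0,"z":0,"twist":0},{"fingers":0,"x":0,"y":0,"z":0,"twist":0},{"fingers":0,"x":0,"y":0,"z":0,"twist":0},{"fingers":0,"x":0,"y":0,"z":0,"twist":0},{"fingers":0,"x":0,"y":0,"z":0,"twist":0},{"fingers":0,"x":0,"y":0,"z":0,"twist":0},{"fingers":0,"x":0,"y":0,"z":0,"twist":0},{"fingers":0,"x":0,"y":0,"z":0,"twist":0},{"fingers":0,"x":0,"y":0,"z":0,"twist":0},{"fingers":0,"x":0,"y":0,"z":0,"twist":0},{"fingers":0,"x":0,"y":0,"z":0,"twist":0},{"fingers":0,"x":0,"y":0,"z":0,"twist":0},{"fingers":0,"x":0,"y":0,"z":0,"twist":0},{"fingers":0,"x":0,"y":0,"z":0,"twist":0},{"fingers":0,"x":0,"y":0,"z":0,"twist":0}]'
python3 -m creep '[{"fingers":0,"x":0,"y":0,"z":0,"twist":0},{"fingers":0,"x":0,"y":0,"z":0,"twist":0},{"fingers":0,"x":0,"y":0,"z":0,"twist":0},{"fingers":0,"x":0,"y":0,"z":0,"twist":0},{"fingers":0,"x":0,"y":0,"z":0,"twist":0},{"fingers":0,"x":0,"y":0,"z":0,"twist":0},{"fingers":0,"x":0,"y":0,"z":0,"twist":0},{"fingers":0,"x":0,"y":0,"z":0,"twist":0},{"fingers":0,"x":0,"y":0,"z":0,"twist":0},{"fingers":0,"x":0,"y":0,"z":0,"twist":0},{"fingers":0,"x":0,"y":0,"z":0,"twist":0},{"fingers":0,"x":0,"y":0,"z":0,"twist":0}]'
python3 - <<'E'
from bench import viewer
import cv2,numpy as np
s=(220,180,420,330)
d=viewer.get_image("scene"); cv2.imwrite("pics/scene7.png",cv2.resize(d["pixels"][s[1]:s[3],s[0]:s[2],::-1],None,fx=4,fy=4))
E
```

```text
time: 10.77
position: [0.5111, -0.0371, 0.0666]
tool_rot: [0.869, 1.389, -0.87]
ft_force: [4.0, -5.5, -0.1]
grip_width: 0.133
time: 11.77
position: [0.5111, -0.037, 0.0667]
tool_rot: [0.869, 1.389, -0.87]
ft_force: [3.3, -5.5, -0.4]
grip_width: 0.135
```

View pics/scene7.png

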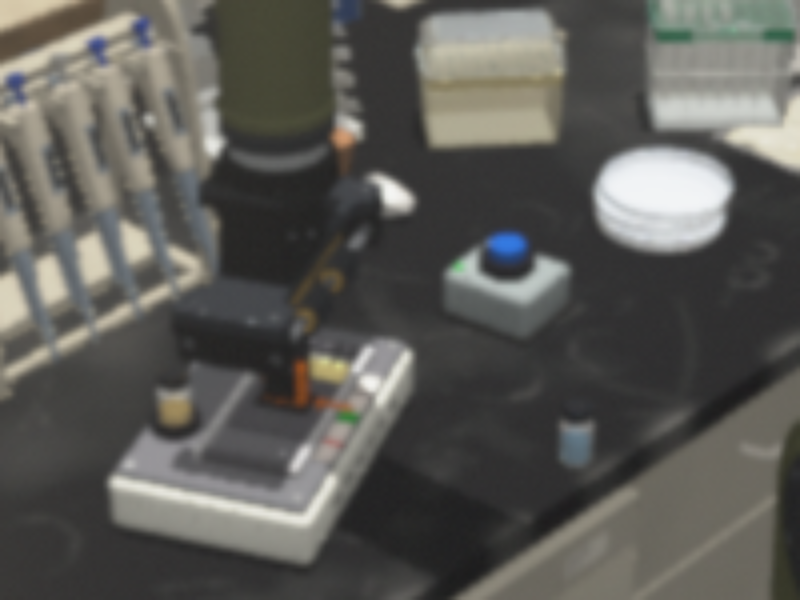

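The shutter has been held for over 2.7 s and the pose is steady. The yellow vial at (173,405) and blue vial at (577,440) stand, and the button is up. Handing in.

```bash
python3 -c "
from bench import workorder
print(workorder.close_job())"; python3 t.py
```

```text
the job is handed in; nothing more can be done
None
the job is handed in; nothing more can be done
```

I pressed the start button fully down with the shutter shut, then slid the shutter to the half-open mark and handed the job in while still holding it there. No verdict was reported.

- **Button:** I pressed it with closed fingers until it hit its stop, where the force jumped to about 22 N. After I lifted off, its position in the picture matched the one before the press, so it had come back up, and the shutter was still shut.
- **Shutter:** I gripped the orange tab and slid it 29.9 mm. I held it for about 2.7 s with the pose steady to about 0.1 mm and a push of about 6.4 N, close to the 6.2 N the spring should give at half open. The pointer sat over the green band, allowing for its height above the strip.
- **Vials and bottle:** In the last picture the button was up and the yellow and blue vials stood in place. The gripper hid the red vial and the amber bottle from that view, so I did not see them at the end. The gripper body should have stayed about 40 mm above the vial tops, and I felt no unexpected force.
- **Refused move:** One move was refused because its rows left out `twist`. The arm did not move, and I sent it again with all the keys.

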